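# Ring light: kickstand down, then hold it upright

## Robot

A 6-joint arm with a two-finger parallel gripper is mounted at the origin on the work surface. World frame = base frame: x ahead of the robot, y to its left, z up, the work surface at z = 0. Lengths are in m, angles in degrees, forces in N, time in s.
With the tool pointing down it reaches from about 0.3 to 0.75 m from the base axis. Payload 8.5 kg.
Tool frame: the origin (TCP) lies at the very end of the fingers, on their centre line; the grasp point (between the pads) lies 19 mm behind it (env.grip_point_offset is the distance from the TCP to the grasp point, in m); z points along the fingers, y is the direction in which the jaws open and shut (so a half turn about z gives the same grasp; the last joint's range is limited). The gripper opens to 85 mm and grips with 20 to 120 N. Pads are 22 mm wide; open, the fingers measure 114 mm over their backs; the gripper's body (76 mm by 85 mm) begins 54 mm behind the grasp point. The pads swing forward as they close: fully open they stand 13 mm farther back than shut.
Start: joints at [56.878, 21.807, 74.336, -0, 83.858, -12.336], TCP at [0.195, 0.514, 0.231] pointing down, gripper open.
Joint ranges: [-178.18, 178.18], [-50.72, 133.34], [12.68, 142.11], [-81.47, 261.47], [9.98, 163.14], [-165.26, 165.26]. Speed limits (degrees/s): [136.94, 136.94, 180, 180, 180, 180].

## Interface

Orientations are given as a 3x3 rotation matrix whose columns are the frame's x, y, z axes.
In Python, from rig import env gives the robot as it stands.
- The arm moves only by the tool move_arm, never from a script. Its argument "moves" is a list of rows, each a list of 4 numbers: the shift along the tool's x, y, z in mm, then the turn about the tool's z in rad. In form: [[tx, ty, tz, spin], ...]. A call has 1 to 20 rows; each row is the pose to reach, as a shift and turn from the pose commanded when the call began, along the tool's axes at that moment; what a row does not reach only later rows make up. A row lasts 1/10 s, in which the tool goes at most 50 mm and 8.59 degrees, less where a joint would pass 70% of its speed; a pose out of reach is approached as far as the arm can. A call with a gripper value outside its range is refused whole. "grip" is the closure, from 0 (fully open) to 1 (shut), set as the call begins (left out, the last holds). The fingers move at their own pace and stop on an object; "grip_force" is the grip in N (left out, the last holds). Time passes only in rows, so rows that repeat a pose let the fingers close. It gives the time, the measured TCP pose, the force and the opening at its end, in the units of the state.
- env.observe(): the state, without advancing time (a new reading comes with each control period).
- env.get_image(name): name is "scene" or "top" or "wrist"; returns the picture (420x560x3 uint8, red, green, blue); there is no depth.
- env.get_calibration(name): a dict with "fovy" (degrees; the focal length in pixels is half the picture's height over the tangent of half this angle, whatever the lens; pixels are square), "cx", "cy" (the principal point, pixels), "k1" (the pictures are not rectified: a ray, as slopes to the right and down, at radius r is drawn at 1 + k1 r^2 times it, then the intrinsics apply), "extrinsics" (4x4, takes a point from world to camera coordinates); the wrist camera has in their place "tool_from_camera" (4x4, takes a point from camera to tool coordinates, whose origin is the TCP and whose axes are the flange's). Camera axes: x right, y up, looking along -z (the intrinsics and any distortion apply to the point x, -y, -z); pixel columns grow to the right and rows downward; lengths in m; the calibration is good to about 2 mm. A picture is of the moment at which its call begins: read the wrist's pose just before it. get_calibration takes no time and is no camera call.
- env.close_job(): hands the job in, once; it reports no verdict.
Trained networks look in the newest picture that a camera, given by its name, has taken for a name from the list of things; names that differ only in an ending like _2 or _b are one class to them, and where a whole thing is asked for, a point or a joint stands for the part that bears it (a point fixed in the world has none). Each returns a list of dicts, best first, with "conf" (0 to 1); they miss things now and then, are a little off and sometimes report something else, mostly with a low value. They report only what shows in the picture. A call takes as long as a camera call.
- env.silhouettes(camera, name): "region" (420x560 bool, what is visible of it) and "point" ([row, column] in pixels, amid what is visible of it).
- env.tip_of(camera, name): "point" ([row, column] in pixels: a listed point, or the origin of a listed thing).
The state is a dict: "time_s": time; "q": joint angles; "qvel": joint speeds; "joint_efforts": joint torques, N m; "position": TCP position; "tool_rot": TCP orientation; "ft_force": force on the tool from outside, world axes, zero at the start; "wrist_torque": the same for the moment, N m; "grip_width": finger opening in m.
Only numpy, scipy, OpenCV 4.12 (cv2) and the standard library are available. Lean on these libraries where they do the work, as an engineer would, in place of code of your own. Each camera call takes 0.05 s, during which the arm holds its last target.

## Task

The ring light on the desk is leaning forward on the stack of books with its rear kickstand still folded up. Flip the kickstand down over centre until it snaps into its green-marked notch, then pull the light back upright on the spot, so that its foot bar and kickstand both stand on the desk, and finish while still gripping it firmly there: it is front-heavy without its counterweight and I am about to screw that on. Leave everything else on the desk where it is.

Things in the scene. Friction and masses are not known exactly. Their poses are not given: they have to be found in the camera images.
- light: Loose ring light, 0.86 kg (+-15 %). Origin: centre of foot bar's underside. Upright axes: x forward (lit side, to the books), y left, z up. Foot bar 24 mm deep (x), 200 wide (y), 14 high. 16 mm post up to a hub at z 116 mm. Ring in the plane x = +50 mm, centre (50, 0, 210), 211 mm outside diameter. Starts leaning forward 0.30 rad on the books; upright = z vertical.
- bar_edge (a point): Middle of the foot bar's front lower edge, at (12, 0, 0) mm in the light's frame: the leaning light stands on this edge and pivots about it when pulled upright. Upright, the weight lies about 15 mm ahead of it, so the light falls forward if let go; about 2 N back at the top of the ring raises it, 0.5 N holds it.
- ring_top (a point): Centre of the ring's tube at the very top, at (50, 0, 302) mm in the light's frame: the place to hold. White front, black back. The tube is round, 27 mm thick, free all around and above; being round it can turn between gripper pads while the light is raised.
- kickstand (a joint): Kickstand angle, rad. 0 = folded, sticking out to the light's right (-y), in the red-marked notch; 1.95 = down at its stop in the green-marked notch. Over-centre spring: resists with at most about 0.17 N m (1.5 N at the foot) up to 0.98 rad, past that it drives the kickstand on to 1.95 by itself and keeps it there. No latch.
- kick_pivot (a point): Centre of the kickstand's hinge, behind the post, at (-34, 0, 105) mm in the light's frame. Hinge axis (0.819, 0, -0.574) in the light's frame (forward and down); growing joint values turn right-handed about it.
- kick_foot (a point): Centre of the kickstand's orange ball foot (16 mm), 121 mm from kick_pivot along a straight black rod 10 mm thick. With t = joint - 0.1745 the rod points along (-0.574 sin t, -cos t, -0.819 sin t) in the light's frame. Folded, it can be pushed down from above near the foot. Light upright and kickstand down: centre 8 mm above the desk; light leaning: about 40 mm.
- books: Stack of four hardback books, fixed: 170 mm deep (x), up to 250 wide (y), 150 high. Origin: centre of its underside. Its front (-x) top edge carries the leaning ring.
- oil_bottle: Small amber bottle with white cap, 28 mm diameter, 62 mm high, on top of the books. Origin: centre of its underside. Leave alone.
- counterweight: Steel counterweight disc, 60 mm diameter, 36 mm high with its knob, on the desk left of the light. Origin: centre of its underside. Leave alone.
- screwdriver: Screwdriver with blue handle, 170 mm long, lying on the desk left of the books. Origin: underside, near its middle. Leave alone.
- tape_roll: Tan roll of tape lying flat, 90 mm diameter, 24 mm high. Origin: centre of its underside. Leave alone.
- mug: Blue mug, 80 mm diameter, 92 mm high. Origin: centre of its underside. Leave alone.
- mouse: Dark computer mouse, 105 x 62 x 38 mm. Origin: centre of its underside. Leave alone.
- ink_jar: Small glass jar with black lid, 44 mm diameter, 50 mm high, right of the books. Origin: centre of its underside. Leave alone.

How it is judged (in metres and radians):
On the way, in this order (a step that is already met when the one before it is completed fails the run):
1. the kickstand is flipped over centre into its green notch while the light still leans on the books (value of joint kickstand above 1.85 rad and angle between light's own z axis and vertical above 0.2 rad), for 0.2 s.
2. the light is upright on its foot bar and kickstand, held by the gripper (angle between light's own z axis and vertical below 0.08 rad and value of joint kickstand above 1.85 rad and contact force between the fingers and light above 2 N), for 0.2 s.
At the end, for the whole second after the job is handed in: The light is upright within 4.5 degrees, foot bar on the desk and kickstand foot within 7 mm of it, kickstand at its stop (above 1.85 rad), clear of the books, within 60 mm of where it stood, at rest, the gripper still holding it (more than 2 N of contact) (all of step 2 and height (world z) of light below 0.008 m and height (world z) of kick_foot below 0.015 m and contact force between light and books below 0.1 N and distance of light from where it was at the start of the episode below 0.06 m and linear speed of light below 0.03 m/s); the arm keeps its last pose, push and grip.
It fails at once if the light is knocked over (leaning more than 35 degrees) (angle between light's own z axis and vertical above 0.6 rad).
It fails at once if the light is lifted off the desk (its foot bar more than 40 mm above the desk) (height (world z) of light above 0.04 m).
It fails at once if something else on the desk is moved by more than 30 mm (distance of any of oil_bottle, counterweight, screwdriver, tape_roll, mug, mouse, ink_jar from where it was at the start of the episode above 0.03 m).
It also fails if it takes over 53 s, if anything falls off the work surface, if the arm or the gripper's body presses on something with over 40 N, if the wrist force passes 120 N, or if a joint passes its speed limit or range.

## Working session

There is one attempt and no reset: what is moved stays moved. The work goes in short steps, Python scripts to look and compute and a tool call to move; the robot and the scene stay as the last step left them, time stands still between calls to the robot, and variables do not carry over. Pictures are saved under pics/ and viewed, and the job is handed in when it is done.

Besides the shell and the picture viewer there is one more tool, called after ">>>" by a JSON object that holds its "name" and its "arguments", one argument or row to a line. move_arm: Moves the arm, as the interface text tells. Its arguments: {"type":"object","properties":{"moves":{"type":"array"},"grip":{"type":"number"},"grip_force":{"type":"number"}},"required":["moves"]}

```bash
ls; mkdir -p pics
python3 - <<'E'
from rig import env
import cv2, numpy as np
np.set_printoptions(precision=4,suppress=True)
s=env.observe(); print(s)
for n in ["scene","top","wrist"]:
    im=env.get_image(n); cv2.imwrite(f"pics/{n}0.png",im[:,:,::-1]); print(n,env.get_calibration(n))
E
```

```text
pics
{'time_s': 0.0, 'q': array([ 56.8775,  21.8421,  74.3846,   0.0013,  83.8569, -12.3363]), 'qvel': array([-0.0637,  0.0019,  0.0799,  0.1278,  0.0688, -0.0345]), 'joint_efforts': array([  0.0001, -44.8469, -23.1263,  -0.0003,   0.0048,  -0.0001]), 'position': array([0.195 , 0.514 , 0.2307]), 'tool_rot': array([[-0.9349,  0.3549, -0.0008],
       [ 0.3549,  0.9349, -0.0012],
       [ 0.0003, -0.0014, -1.    ]]), 'ft_force': array([-0.255 ,  0.5392,  0.2398]), 'wrist_torque': array([-0.0202,  0.001 , -0.0283]), 'grip_width': 0.08530421690702314}
scene {'fovy': 52.00280575325823, 'cx': 282.1463219714479, 'cy': 212.62808921089382, 'k1': -0.04997892613783866, 'extrinsics': array([[-0.265 ,  0.9643, -0.0026,  0.1985],
       [-0.6253, -0.1698,  0.7617,  0.1802],
       [ 0.734 ,  0.2034,  0.648 , -1.6406],
       [ 0.    ,  0.    ,  0.    ,  1.    ]])}
top {'fovy': 46.237233660506014, 'cx': 281.4818465284533, 'cy': 212.5161026456482, 'k1': -0.08430966032240567, 'extrinsics': array([[ 0.0206, -0.9998,  0.0042, -0.07  ],
       [ 0.9982,  0.0208,  0.0567, -0.5103],
       [-0.0568,  0.003 ,  0.9984, -1.7409],
       [ 0.    ,  0.    ,  0.    ,  1.    ]])}
wrist {'fovy': 71.14833815851169, 'cx': 280.32591282674997, 'cy': 206.90220654253795, 'k1': -0.061683305107547014, 'tool_from_camera': array([[ 0.0002,  0.9445,  0.3285,  0.0858],
       [ 1.    , -0.0002, -0.0001,  0.001 ],
       [ 0.    ,  0.3285, -0.9445, -0.1415],
       [ 0.    ,  0.    ,  0.    ,  1.    ]])}
```

View pics/scene0.png

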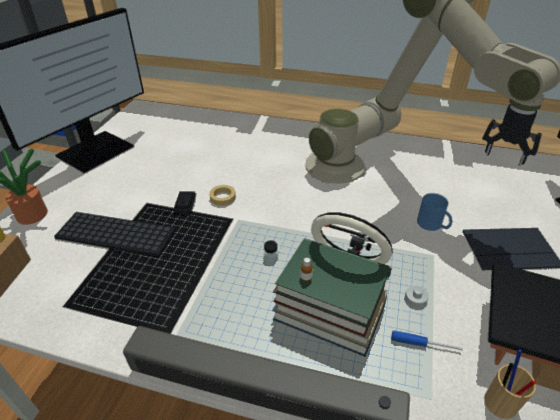

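View pics/top0.png

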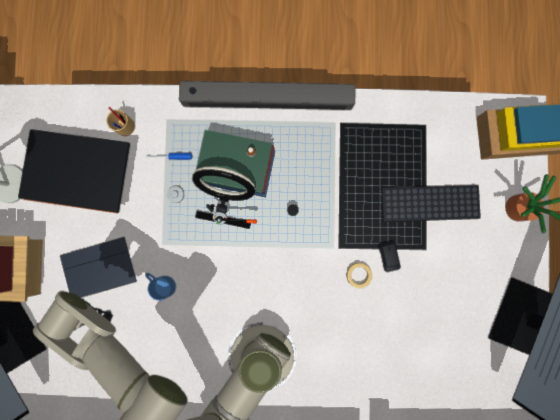

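View pics/wrist0.png

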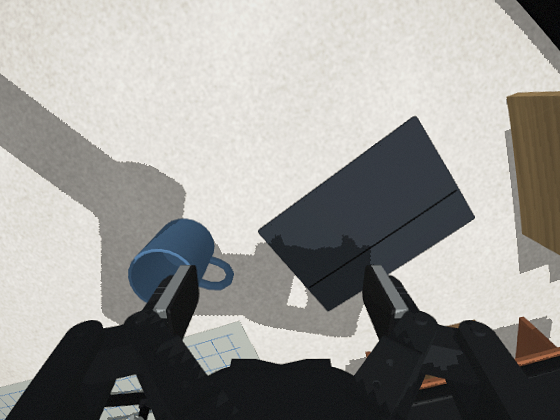

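Run:
```python
from rig import env
for c in ["scene","top"]:
    for n in ["ring_top","kick_foot","kick_pivot","bar_edge","light","books","oil_bottle","ink_jar","counterweight"]:
        r=env.tip_of(c,n); print(c,n,[(d['conf'],d['point']) for d in r][:2])
print(env.observe()['time_s'])
```

```text
scene ring_top [(0.68, [222.4, 348.9])]
scene kick_foot [(0.59, [218.9, 318.6])]
scene kick_pivot [(0.85, [232.7, 364.6]), (0.55, [278.2, 308.5])]
scene bar_edge []
scene light [(0.7, [261.8, 358.0])]
scene books [(0.77, [312.4, 328.2])]
scene oil_bottle [(0.58, [278.7, 306.9]), (0.16, [218.4, 348.3])]
scene ink_jar [(0.84, [255.1, 274.2]), (0.52, [296.1, 415.9])]
scene counterweight [(0.73, [299.5, 415.5])]
top ring_top [(0.59, [171.1, 220.1])]
top kick_foot [(0.55, [219.5, 252.6])]
top kick_pivot [(0.67, [155.1, 167.9])]
top bar_edge [(0.98, [219.8, 223.9])]
top light [(0.79, [218.5, 221.9])]
top books [(0.81, [170.1, 234.9]), (0.32, [218.3, 218.3])]
top oil_bottle [(0.41, [153.0, 250.7])]
top ink_jar [(0.51, [210.4, 293.1])]
top counterweight [(0.52, [194.4, 177.2])]
1.05
```

```bash
cat > h.py <<'E'
import numpy as np, cv2
from scipy.spatial.transform import Rotation as R
from scipy.optimize import least_squares
def ray_project(cal,P,T):
    P=np.atleast_2d(P); c=(T[:3,:3]@P.T).T+T[:3,3]
    f=210/np.tan(np.radians(cal['fovy'])/2)
    u=c[:,0]/-c[:,2]; v=-c[:,1]/-c[:,2]; r2=u*u+v*v; k=1+cal['k1']*r2
    return np.stack([cal['cy']+f*v*k, cal['cx']+f*u*k],1)
def proj(env,cam,P,s=None):
    cal=env.get_calibration(cam)
    if cam=='wrist':
        Tw=np.eye(4);Tw[:3,:3]=s['tool_rot'];Tw[:3,3]=s['position']
        T=np.linalg.inv(Tw@cal['tool_from_camera'])
    else: T=cal['extrinsics']
    return ray_project(cal,P,T)
def light_pose(p,lean):  # p: bar_edge x,y, yaw ; pivot on edge
    Rm=R.from_euler('z',p[2]).as_matrix()@R.from_euler('y',lean).as_matrix()
    o=np.array([p[0],p[1],0])-Rm@np.array([.012,0,0])
    return Rm,o
def foot(j):
    t=j-.1745; return np.array([-.034,0,.105])+.121*np.array([-.574*np.sin(t),-np.cos(t),-.819*np.sin(t)])
PT=dict(ring_top=[.05,0,.302],kick_foot=foot(0),kick_pivot=[-.034,0,.105],bar_edge=[.012,0,0],light=[0,0,0])
def W(p,lean,P):
    Rm,o=light_pose(p,lean); return np.atleast_2d(P)@Rm.T+o
def ringpts(n=48,r=.0920,dx=0):
    a=np.linspace(0,2*np.pi,n); return np.stack([.05+dx+0*a,r*np.sin(a),.21+r*np.cos(a)],1)
E
python3 - <<'E'
from rig import env
from h import *
obs=[('scene','kick_foot',218.9,318.6),('scene','kick_pivot',232.7,364.6),
('top','ring_top',171.1,220.1),('top','kick_foot',219.5,252.6),('top','bar_edge',219.8,223.9),('top','light',218.5,221.9)]
def res(x):
    return np.concatenate([proj(env,c,W(x[:3],x[3],PT[n]))[0]-[r,q] for c,n,r,q in obs]+[[ (x[3]-.30)*200]])
s=least_squares(res,[.5,.1,-.2,.3],loss='soft_l1')
print(s.x,s.cost);
r=s.fun
for i,o in enumerate(obs): print(o[:2],res(s.x)[2*i:2*i+2])
np.save('fit0.npy',s.x)
for c in ['scene','top']:
    im=env.get_image(c)[:,:,::-1].copy()
    a=W(s.x[:3],s.x[3],ringpts(r=.1055)); b=W(s.x[:3],s.x[3],ringpts(r=.0785))
    bar=W(s.x[:3],s.x[3],[[.012,.1,0],[.012,-.1,0],[-.012,-.1,0],[-.012,.1,0],[.012,.1,.014],[.012,-.1,.014],[-.012,-.1,.014],[-.012,.1,.014]])
    ks=W(s.x[:3],s.x[3],[PT['kick_pivot'],PT['kick_foot']])
    big=cv2.resize(im,None,fx=4,fy=4,interpolation=cv2.INTER_CUBIC)
    for P,col in [(a,(0,0,255)),(b,(0,0,255)),(bar,(255,0,255)),(ks,(0,255,0))]:
        q=proj(env,c,P)[:,::-1]*4+2
        cv2.polylines(big,[np.int32(q)],False,col,1)
    cr=(slice(4*180,4*330),slice(4*250,4*430)) if c=='scene' else (slice(4*115,4*250),slice(4*150,4*320))
    cv2.imwrite(f'pics/ov_{c}0.png',cv2.resize(big[cr],(720,600 if c=='scene' else 572)))
E
```

```text
[ 0.49207862  0.15172747 -0.15967916  0.3009748 ] 10.17501271670616
('scene', 'kick_foot') [3.4578738  0.83896739]
('scene', 'kick_pivot') [ 1.34076912 -2.76811919]
('top', 'ring_top') [ 1.03067277 -0.13105831]
('top', 'kick_foot') [0.93593678 0.998151  ]
('top', 'bar_edge') [-2.83641748 -1.18148538]
('top', 'light') [1.55227795 0.11303304]
```

View pics/ov_scene0.png

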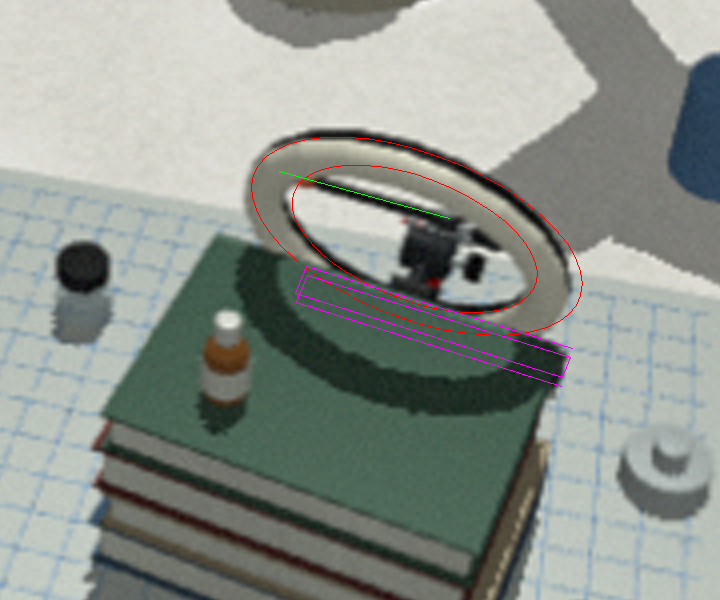

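View pics/ov_top0.png

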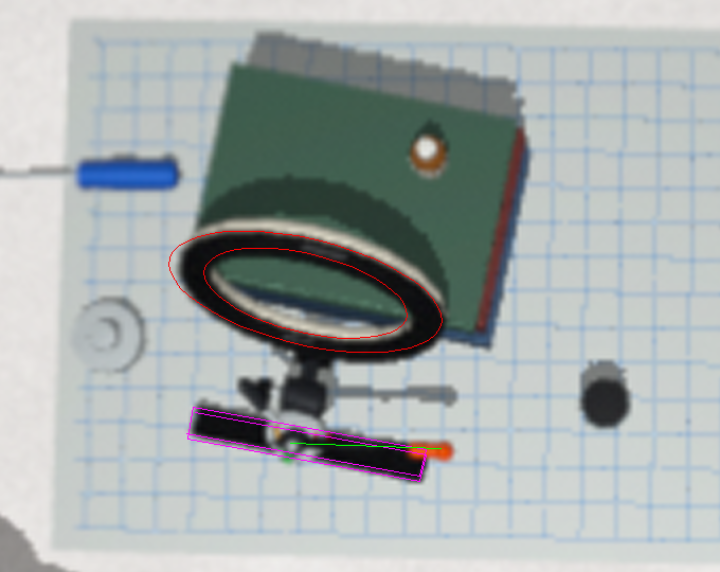

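```bash
cat >> h.py <<'E'
def toolmove(s,target,ang=None):
    """shift in mm along tool axes; spin so that tool x has world heading ang(deg)"""
    d=s['tool_rot'].T@(np.array(target)-s['position'])*1000
    sp=None
    if ang is not None:
        cur=np.degrees(np.arctan2(s['tool_rot'][1,0],s['tool_rot'][0,0])); sp=-np.radians((ang-cur+180)%360-180)
    return d.round(1),sp
E
python3 - <<'E'
from rig import env
from h import *
np.set_printoptions(precision=4,suppress=True)
p=np.load('fit0.npy'); s=env.observe()
for k in PT: print(k,W(p[:3],p[3],PT[k])[0])
for j in [0,.3,.6,.98,1.2,1.5,1.95]: print(j,W(p[:3],p[3],foot(j))[0],W(p[:3],p[3],np.array([-.034,0,.105])*.2+.8*foot(j))[0])
print(toolmove(s,[.40,.06,.36],180-9.1))
E
```

```text
ring_top [0.6163 0.1317 0.2772]
kick_foot [0.4769 0.0335 0.1268]
kick_pivot [0.4794 0.1538 0.1139]
bar_edge [0.4921 0.1517 0.    ]
light [0.4808 0.1535 0.0036]
0 [0.4769 0.0335 0.1268] [0.4774 0.0575 0.1242]
0.3 [0.4485 0.0371 0.1046] [0.4547 0.0605 0.1065]
0.6 [0.4229 0.0512 0.0833] [0.4342 0.0717 0.0895]
0.98 [0.398  0.082  0.0605] [0.4143 0.0963 0.0712]
1.2 [0.3887 0.1048 0.0506] [0.4068 0.1146 0.0633]
1.5 [0.3831 0.1395 0.0421] [0.4024 0.1424 0.0564]
1.95 [0.3908 0.1929 0.0414] [0.4085 0.1851 0.0559]
(array([-352.7, -351.9, -128.7]), np.float64(-0.20396468542704793))
```

>>> {"name": "move_arm", "arguments": {
  "moves": [
    [-20,-20,-60,-0.05],
    [-60,-50,-128,-0.1],
    [-95,-85,-128,-0.15],
    [-130,-120,-128,-0.204],
    [-160,-155,-128,-0.204],
    [-190,-190,-128,-0.204],
    [-225,-222,-128,-0.204],
    [-260,-255,-128,-0.204],
    [-290,-290,-128,-0.204],
    [-325,-320,-128,-0.204],
    [-353,-352,-128,-0.204],
    [-353,-352,-128,-0.204],
    [-353,-352,-128,-0.204],
    [-353,-352,-128,-0.204]
  ],
  "grip": 1,
  "grip_force": 20
}}

```text
time_s: 2.55
position: [0.3999, 0.0606, 0.3595]
tool_rot: [[-0.988, 0.158, 0.0], [0.158, 0.988, 0.0], [-0.0, 0.0, -1.0]]
ft_force: [0.1, 1.0, -0.4]
grip_width: 0.0
```

```bash
cat > look.py <<'E'
import sys
from rig import env
from h import *
np.set_printoptions(precision=4,suppress=True)
tag=sys.argv[1]
s=env.observe(); print(s['time_s'],s['position'],s['tool_rot'][:,0],s['ft_force'],s['grip_width'])
im=env.get_image('wrist'); np.savez(f'obs_{tag}.npz',pos=s['position'],rot=s['tool_rot'])
cv2.imwrite(f'pics/w_{tag}.png',im[:,:,::-1])
for n in sys.argv[2:]:
    print(n,[(d['conf'],d['point']) for d in env.tip_of('wrist',n)][:2])
E
python3 look.py a ring_top kick_foot kick_pivot bar_edge light
```

```text
2.55 [0.3999 0.0606 0.3595] [-0.9875  0.1576 -0.0001] [ 0.0672  0.9513 -0.3878] 1.5938557820841983e-05
ring_top []
kick_foot [(0.87, [227.2, 265.5])]
kick_pivot [(0.92, [216.7, 352.5])]
bar_edge [(0.93, [198.3, 338.1])]
light [(0.7, [195.9, 339.6]), (0.52, [186.7, 5.8])]
```

View pics/w_a.png

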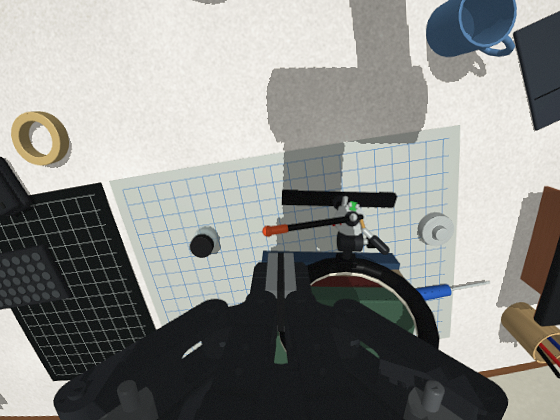

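>>> {"name": "move_arm", "arguments": {
  "moves": [
    [25,40,-10,0],
    [50,80,-20,0],
    [70,120,-30,0],
    [70,160,-30,0],
    [70,160,-30,0],
    [70,160,-30,0]
  ]
}}

```text
time_s: 3.45
position: [0.3561, 0.2295, 0.3891]
tool_rot: [[-0.988, 0.156, -0.001], [0.156, 0.988, -0.0], [0.001, -0.001, -1.0]]
ft_force: [-0.1, -0.6, 0.2]
grip_width: 0.0001
```

```bash
python3 look.py b ring_top kick_foot kick_pivot bar_edge light
```

```text
3.45 [0.3561 0.2295 0.3891] [-0.9878  0.1556  0.0006] [-0.0898 -0.593   0.1539] 7.752754973157652e-05
ring_top []
kick_foot [(0.56, [258.0, 167.8])]
kick_pivot [(0.93, [250.0, 249.5]), (0.36, [309.0, 249.5])]
bar_edge [(0.74, [231.4, 251.4])]
light [(0.64, [223.7, 251.2])]
```

View pics/w_b.png

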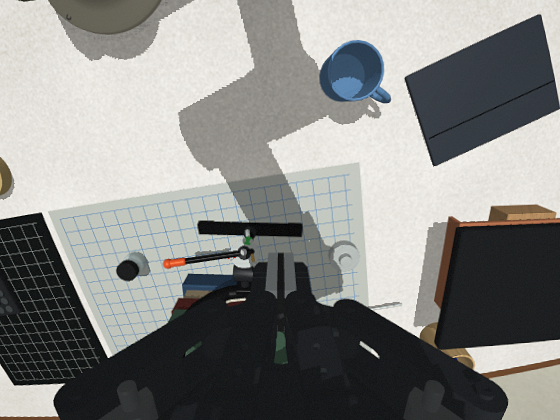

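```bash
cat > fit.py <<'E'
from rig import env
from h import *
np.set_printoptions(precision=4,suppress=True)
obs=[('scene','kick_foot',218.9,318.6),('scene','kick_pivot',232.7,364.6),
('top','ring_top',171.1,220.1),('top','kick_foot',219.5,252.6),('top','bar_edge',219.8,223.9),('top','light',218.5,221.9),
('a','kick_foot',227.2,265.5),('a','kick_pivot',216.7,352.5),('a','bar_edge',198.3,338.1),('a','light',195.9,339.6),
('b','kick_foot',258.0,167.8),('b','kick_pivot',250.0,249.5),('b','bar_edge',231.4,251.4),('b','light',223.7,251.2)]
st={}
for k in 'ab':
    z=np.load(f'obs_{k}.npz'); st[k]=dict(position=z['pos'],tool_rot=z['rot'])
def pr(c,P): return proj(env,'wrist',P,st[c]) if c in st else proj(env,c,P)
sg=lambda c: 1.5 if c in st else 1.
def res(x): return np.concatenate([(pr(c,W(x[:3],x[3],PT[n]))[0]-[r,q])/sg(c) for c,n,r,q in obs]+[[ (x[3]-.30)*200]])
s=least_squares(res,[.5,.1,-.2,.3],loss='soft_l1'); x=s.x
print(x,s.cost); f=res(x)
for i,o in enumerate(obs): print(o[:2],f[2*i:2*i+2])
np.save('fit1.npy',x)
for c in ['scene','top','a','b']:
    im=cv2.imread(f'pics/{c}0.png' if c not in st else f'pics/w_{c}.png')
    bar=[[.012,.1,0],[.012,-.1,0],[-.012,-.1,0],[-.012,.1,0],[.012,.1,0],[.012,.1,.014],[.012,-.1,.014],[-.012,-.1,.014],[-.012,.1,.014],[.012,.1,.014]]
    big=cv2.resize(im,None,fx=4,fy=4,interpolation=cv2.INTER_CUBIC)
    for P,col in [(ringpts(r=.1055),(0,0,255)),(ringpts(r=.0785),(0,0,255)),(bar,(255,0,255)),([PT['kick_pivot'],PT['kick_foot']],(0,255,0))]:
        q=pr(c,W(x[:3],x[3],P))[:,::-1]*4+2
        cv2.polylines(big,[np.int32(q)],False,col,1)
    r0,r1,c0,c1=dict(scene=(190,280,290,410),top=(150,240,180,300),a=(150,285,235,415),b=(180,270,150,330))[c]
    o=big[4*r0:4*r1,4*c0:4*c1]; cv2.imwrite(f'pics/ov1_{c}.png',o)
    print(o.shape)
m=[cv2.resize(cv2.imread(f'pics/ov1_{c}.png'),(400,300)) for c in ['scene','top','a','b']]
cv2.imwrite('pics/ov1.png',np.vstack([np.hstack(m[:2]),np.hstack(m[2:])]))
E
python3 fit.py
```

```text
[ 0.4907  0.1517 -0.1949  0.3003] 18.570853059096937
('scene', 'kick_foot') [2.207 1.465]
('scene', 'kick_pivot') [ 1.0417 -2.5349]
('top', 'ring_top') [1.8165 1.2567]
('top', 'kick_foot') [2.6167 0.7688]
('top', 'bar_edge') [-2.4508 -1.1942]
('top', 'light') [ 1.9174 -0.0096]
('a', 'kick_foot') [0.1509 2.1149]
('a', 'kick_pivot') [-0.5825  0.6308]
('a', 'bar_edge') [ 1.045  -0.2522]
('a', 'light') [-1.05   -0.5747]
('b', 'kick_foot') [1.7288 0.4232]
('b', 'kick_pivot') [ 0.2487 -3.135 ]
('b', 'bar_edge') [-1.4778  0.0236]
('b', 'light') [0.5286 0.066 ]
(360, 480, 3)
(360, 480, 3)
(540, 720, 3)
(360, 720, 3)
```

View pics/ov1.png

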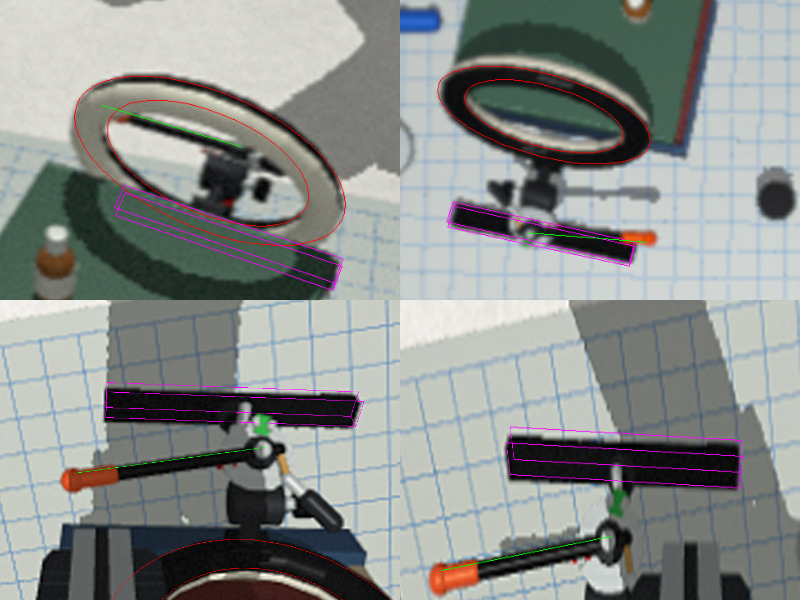

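```bash
cat > plan.py <<'E'
from rig import env
from h import *
np.set_printoptions(precision=4,suppress=True)
x=np.load('fit1.npy'); x[2]=-.18
s=env.observe()
rp=lambda j,r=.1: W(x[:3],x[3],PT['kick_pivot'])[0]+r/.121*(W(x[:3],x[3],foot(j))[0]-W(x[:3],x[3],PT['kick_pivot'])[0])
for j in [0,.1,.2,.3,.4,.5,.6,.7,.8,.9,1.,1.1,1.2,1.3]:
    v=rp(j+.01)-rp(j); v[2]=0; v/=np.linalg.norm(v)
    t=rp(j)-.005*v; t[2]+=.005   # tip at rod top
    print(j,t,s['tool_rot'].T@(t-s['position'])*1000)
E
python3 plan.py
```

```text
0 [0.4789 0.0549 0.1295] [-148.3447 -151.5522  259.9006]
0.1 [0.4709 0.0544 0.1235] [-140.5608 -153.2601  265.9745]
0.2 [0.463  0.055  0.1173] [-132.6592 -153.9813  272.0939]
0.3 [0.4552 0.0565 0.1112] [-124.7181 -153.6972  278.1977]
0.4 [0.4476 0.0591 0.1052] [-116.8205 -152.4004  284.2249]
0.5 [0.4403 0.0626 0.0993] [-109.052  -150.0959  290.1153]
0.6 [0.4334 0.067  0.0936] [-101.499  -146.8019  295.8101]
0.7 [0.4269 0.0724 0.0882] [ -94.2461 -142.5506  301.2524]
0.8 [0.421  0.0786 0.083 ] [ -87.374  -137.3866  306.3877]
0.9 [0.4156 0.0855 0.0783] [ -80.9578 -131.3663  311.1648]
1.0 [0.4109 0.0932 0.0739] [ -75.0659 -124.5558  315.5359]
1.1 [0.4068 0.1015 0.07  ] [ -69.7595 -117.0296  319.4574]
1.2 [0.4035 0.1103 0.0665] [ -65.0919 -108.8695  322.8901]
1.3 [0.401  0.1195 0.0636] [ -61.1086 -100.1627  325.7997]
```

>>> {"name": "move_arm", "arguments": {
  "moves": [
    [-25,-45,15,0],
    [-50,-85,40,0],
    [-90,-120,80,0],
    [-120,-145,120,0],
    [-148,-152,160,0],
    [-148,-152,200,0],
    [-148,-152,230,0],
    [-148,-152,230,0],
    [-148,-152,230,0]
  ]
}}

```text
time_s: 4.65
position: [0.4789, 0.0551, 0.1605]
tool_rot: [[-0.987, 0.159, 0.0], [0.159, 0.987, 0.0], [-0.0, 0.0, -1.0]]
ft_force: [0.5, -0.7, 0.6]
grip_width: 0.0
```

```bash
python3 look.py c kick_foot kick_pivot
python3 - <<'E'
from rig import env
import cv2
a=env.get_image('scene')[150:300,230:430,::-1]; b=env.get_image('top')[120:270,150:350,::-1]
import numpy as np
cv2.imwrite('pics/c2.png',np.vstack([cv2.resize(a,(400,300)),cv2.resize(b,(400,300))]))
E
python3 plan.py | head -1
```

```text
4.65 [0.4789 0.0551 0.1605] [-0.9873  0.1588 -0.0002] [ 0.5105 -0.7463  0.6198] 4.146572229752949e-06
kick_foot [(0.93, [239.8, 241.6])]
kick_pivot [(0.81, [215.0, 418.8]), (0.61, [230.6, 517.4])]
0 [0.4789 0.0549 0.1295] [ 0.2201 -0.6876 31.5934]
```

View pics/w_c.png

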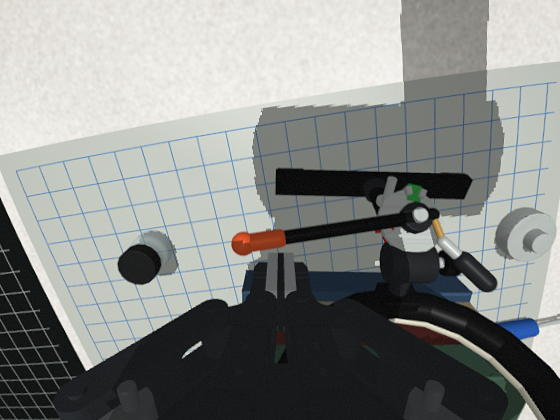

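View pics/c2.png

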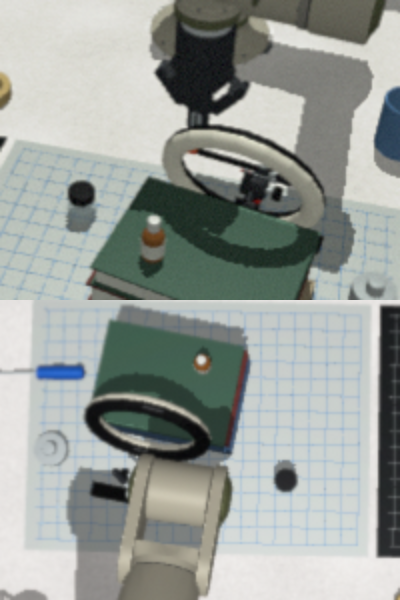

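Run:
```python
from rig import env
from h import *
np.set_printoptions(precision=4,suppress=True)
x=np.load('fit1.npy')
z=np.load('obs_c.npz'); s=dict(position=z['pos'],tool_rot=z['rot'])
for yaw in [-.16,-.18,-.195]:
    y=x.copy(); y[2]=yaw
    print(yaw,[(k,W(y[:3],y[3],PT[k])[0],proj(env,'wrist',W(y[:3],y[3],PT[k]),s)[0]) for k in ['kick_foot','kick_pivot']])
P=W(y[:3],y[3],PT['kick_foot'])[0]
for d in np.eye(3)*.01: print(proj(env,'wrist',P+d,s)[0]-proj(env,'wrist',P,s)[0])
print('tip',proj(env,'wrist',s['position'],s))
```

```text
-0.16 [('kick_foot', array([0.4754, 0.0335, 0.1268]), array([242.1376, 245.4194])), ('kick_pivot', array([0.478 , 0.1538, 0.1139]), array([211.8793, 419.2025]))]
-0.18 [('kick_foot', array([0.473 , 0.0338, 0.1268]), array([238.8635, 245.1976])), ('kick_pivot', array([0.478 , 0.154 , 0.1139]), array([211.8827, 419.5632]))]
-0.195 [('kick_foot', array([0.4713, 0.0341, 0.1268]), array([236.389 , 245.0781])), ('kick_pivot', array([0.4781, 0.1542, 0.1139]), array([211.8898, 419.8329]))]
[13.4705  2.9822]
[-2.191  14.9876]
[ 6.7798 -1.8081]
tip [[269.0723 278.1162]]
```

>>> {"name": "move_arm", "arguments": {
  "moves": [
    [0,0,12,0],
    [0,0,24,0],
    [0,0,31,0],
    [4,-1,36,0],
    [8,-2,40,0],
    [12,-2,43,0],
    [16,-2,46,0],
    [20,-2,49,0],
    [24,-2,52,0],
    [24,-2,52,0]
  ]
}}

```text
time_s: 5.9
position: [0.4542, 0.0575, 0.1075]
tool_rot: [[-0.987, 0.158, 0.0], [0.158, 0.987, 0.0], [-0.0, 0.0, -1.0]]
ft_force: [-0.9, 2.1, 4.8]
grip_width: 0.0001
```

```bash
python3 look.py d kick_foot kick_pivot bar_edge
python3 - <<'E'
from rig import env
from h import *
x=np.load('fit1.npy');x[2]=-.18
z=np.load('obs_d.npz'); s=dict(position=z['pos'],tool_rot=z['rot'])
for j in [0,.2,.3,.4,.5]: print(j,proj(env,'wrist',W(x[:3],x[3],foot(j)),s))
print(proj(env,'wrist',W(x[:3],x[3],[PT['kick_pivot'],PT['bar_edge']]),s))
E
```

```text
5.9 [0.4542 0.0575 0.1075] [-0.9874  0.158  -0.0002] [-0.8999  2.111   4.7831] 0.0001447148694135277
kick_foot [(0.77, [245.4, 240.7])]
kick_pivot [(0.86, [290.0, 454.0])]
bar_edge [(0.79, [228.3, 383.0]), (0.6, [244.0, 240.6])]
0 [[325.54396143 238.81229276]]
0.2 [[278.43866392 237.99736923]]
0.3 [[256.32792432 240.92465178]]
0.4 [[235.43888083 245.85074632]]
0.5 [[215.91215123 252.59745337]]
[[286.49537212 456.52341631]
 [227.30681032 385.45954964]]
```

View pics/w_d.png

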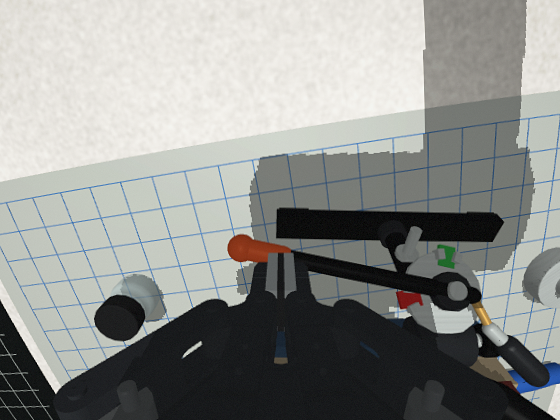

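>>> {"name": "move_arm", "arguments": {
  "moves": [
    [4,0,3,0],
    [8,1,6,0],
    [12,2,9,0],
    [16,4,12,0],
    [20,6,15,0],
    [23,7,18,0],
    [27,9,21,0],
    [31,11,23,0],
    [34,14,26,0],
    [37,16,28,0],
    [40,19,31,0],
    [43,22,33,0],
    [46,26,35,0],
    [49,29,37,0],
    [52,33,39,0],
    [55,37,41,0],
    [57,41,43,0],
    [60,45,45,0],
    [62,50,46,0],
    [63,53,47,0]
  ]
}}

```text
time_s: 8.1
position: [0.4006, 0.12, 0.0602]
tool_rot: [[-0.987, 0.158, -0.0], [0.158, 0.987, 0.0], [0.0, -0.0, -1.0]]
ft_force: [0.7, -0.1, 0.4]
grip_width: -0.0001
```

```bash
python3 look.py e kick_foot kick_pivot bar_edge
python3 - <<'E'
from rig import env
from h import *
x=np.load('fit1.npy');x[2]=-.18
z=np.load('obs_e.npz'); s=dict(position=z['pos'],tool_rot=z['rot'])
for j in [1.2,1.95]: print(j,proj(env,'wrist',W(x[:3],x[3],foot(j)),s))
print(proj(env,'wrist',W(x[:3],x[3],[PT['kick_pivot'],PT['bar_edge']]),s))
E
```

```text
8.1 [0.4006 0.12   0.0602] [-0.9875  0.1578  0.0001] [ 0.6909 -0.0527  0.3518] -0.0001183571429453214
kick_foot [(0.69, [221.7, 396.6])]
kick_pivot []
bar_edge []
1.2 [[241.71620193 251.63779774]]
1.95 [[219.35517398 400.36773458]]
[[452.74996186 372.36822967]
 [317.64548714 332.63075737]]
```

View pics/w_e.png

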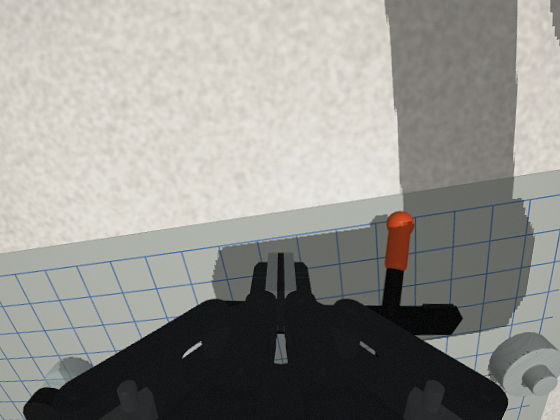

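Run:
```python
from rig import env
from h import *
np.set_printoptions(precision=4,suppress=True)
x=np.load('fit1.npy');x[2]=-.18
s=env.observe();print(s['q'])
print(W(x[:3],x[3],PT['ring_top']),W(x[:3],0,PT['ring_top']))
```

```text
[  0.2921  22.4706 108.7302  -0.0044  48.7906 -80.6208]
[[0.6143 0.1292 0.2772]] [[0.5281 0.1449 0.302 ]]
```

>>> {"name": "move_arm", "arguments": {
  "moves": [
    [0,-5,-30,0],
    [0,-5,-70,0],
    [0,-5,-115,0],
    [0,-5,-160,0],
    [0,-5,-205,0],
    [0,-5,-250,0],
    [0,-5,-290,0],
    [0,-5,-310,0],
    [0,-5,-320,0],
    [0,-5,-320,0]
  ]
}}

```text
time_s: 9.3
position: [0.4001, 0.1144, 0.3807]
tool_rot: [[-0.987, 0.158, 0.001], [0.158, 0.987, -0.0], [-0.001, 0.0, -1.0]]
ft_force: [0.2, 0.2, -1.1]
grip_width: 0.0002
```

>>> {"name": "move_arm", "arguments": {
  "moves": [
    [-15,4,0,0.14],
    [-30,8,0,0.28],
    [-45,12,0,0.42],
    [-60,15,0,0.56],
    [-75,18,0,0.7],
    [-95,22,0,0.84],
    [-115,26,0,0.98],
    [-135,30,0,1.12],
    [-155,34,0,1.26],
    [-175,40,0,1.4],
    [-195,45,0,1.54],
    [-209,48,0,1.59],
    [-209,48,0,1.59],
    [-209,48,0,1.59]
  ],
  "grip": 0
}}

```text
time_s: 10.7
position: [0.6136, 0.1288, 0.3788]
tool_rot: [[0.176, 0.984, -0.003], [0.984, -0.176, -0.0], [-0.001, -0.003, -1.0]]
ft_force: [-0.5, 0.3, 0.7]
grip_width: 0.0851
```

```bash
python3 look.py f ring_top kick_foot kick_pivot
python3 - <<'E'
from rig import env
from h import *
np.set_printoptions(precision=4,suppress=True)
x=np.load('fit1.npy');x[2]=-.18
z=np.load('obs_f.npz'); s=dict(position=z['pos'],tool_rot=z['rot'])
im=cv2.imread('pics/w_f.png')
for dx,c in [(0,(0,0,255))]:
  for r in (.1055,.092,.0785):
    q=proj(env,'wrist',W(x[:3],x[3],ringpts(r=r,n=90)),s)[:,::-1]
    for a in q:
        if abs(a).max()<2000: cv2.circle(im,tuple(int(v) for v in a),1,c,-1)
cv2.imwrite('pics/w_f2.png',im)
print(proj(env,'wrist',W(x[:3],x[3],PT['ring_top']),s), env.observe()['q'])
E
```

```text
10.7 [0.6136 0.1288 0.3788] [ 0.1755  0.9845 -0.0006] [-0.4755  0.2861  0.7332] 0.08507449870847643
ring_top [(0.95, [211.5, 286.7])]
kick_foot [(0.86, [143.1, 142.4]), (0.47, [224.9, 356.6])]
kick_pivot [(0.9, [169.1, 190.3])]
[[207.8265 282.2292]] [  1.0658  27.9097  40.4814   0.0002 111.5932  11.2205]
```

View pics/w_f2.png

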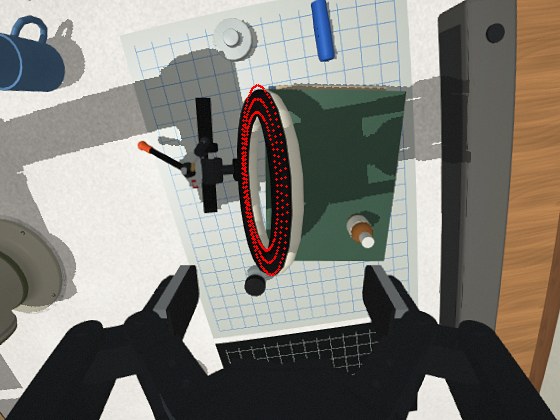

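>>> {"name": "move_arm", "arguments": {
  "moves": [
    [0,1,20,0],
    [0,3,40,0],
    [0,3,55,0],
    [0,3,55,0],
    [0,3,55,0]
  ]
}}

```text
time_s: 11.4
position: [0.6167, 0.1284, 0.3262]
tool_rot: [[0.177, 0.984, 0.001], [0.984, -0.177, 0.0], [0.0, 0.001, -1.0]]
ft_force: [0.4, 0.1, 0.6]
grip_width: 0.0853
```

```bash
python3 look.py g ring_top
python3 - <<'E'
from rig import env
from h import *
np.set_printoptions(precision=4,suppress=True)
x=np.load('fit1.npy');x[2]=-.18
st={}
for k in 'fg':
    z=np.load(f'obs_{k}.npz'); st[k]=dict(position=z['pos'],tool_rot=z['rot'])
print(proj(env,'wrist',W(x[:3],x[3],PT['ring_top']),st['g']))
# scene/top ring top too (light unmoved)
g=env.tip_of('wrist','ring_top')[0]['point']
obs=[('f',211.5,286.7),('g',*g),('top',171.1,220.1),('scene',222.4,348.9)]
for use in (obs,obs[:3],obs[:2]):
    f=lambda P: np.concatenate([((proj(env,'wrist',P,st[c]) if c in st else proj(env,c,P))[0]-[r,q]) for c,r,q in use])
    r=least_squares(f,[.615,.13,.277]); print(r.x,r.fun)
E
```

```text
11.4 [0.6167 0.1284 0.3262] [0.1768 0.9843 0.0002] [0.3724 0.1108 0.6308] 0.08532612418255864
ring_top [(0.96, [235.9, 284.8])]
[[232.6084 278.0059]]
[0.6182 0.1241 0.2731] [-0.6153  0.7393 -0.1544 -0.2861  0.658   2.518  -1.2843  0.3835]
[0.6186 0.1285 0.284 ] [-1.0652  0.6341  0.7228 -0.5397 -0.0063  0.6743]
[0.6177 0.1215 0.2675] [ 0.0486  0.5541 -0.0387 -0.4523]
```

View pics/w_g.png

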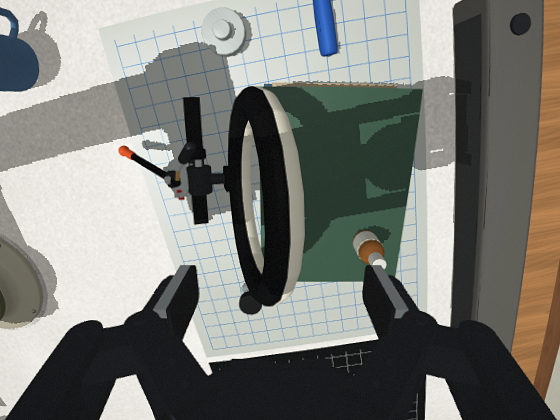

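>>> {"name": "move_arm", "arguments": {
  "moves": [
    [-1,1.5,15,0],
    [-1,1.5,30,0],
    [-1,1.5,45,0],
    [-1,1.5,57,0],
    [-1,1.5,68,0],
    [-1,1.5,68,0],
    [-1,1.5,68,0]
  ]
}}

```text
time_s: 12.25
position: [0.6183, 0.1271, 0.258]
tool_rot: [[0.177, 0.984, 0.001], [0.984, -0.177, -0.0], [0.0, 0.001, -1.0]]
ft_force: [-0.1, -0.0, 0.0]
grip_width: 0.0855
```

```bash
python3 look.py h
python3 - <<'E'
from rig import env
import cv2
import numpy as np
a=env.get_image('scene')[100:280,250:490,::-1]
cv2.imwrite('pics/h2.png',cv2.resize(a,(800,600)))
E
```

```text
12.25 [0.6183 0.1271 0.258 ] [0.177  0.9842 0.0001] [-0.132  -0.0257  0.0138] 0.08550200222881033
```

View pics/w_h.png

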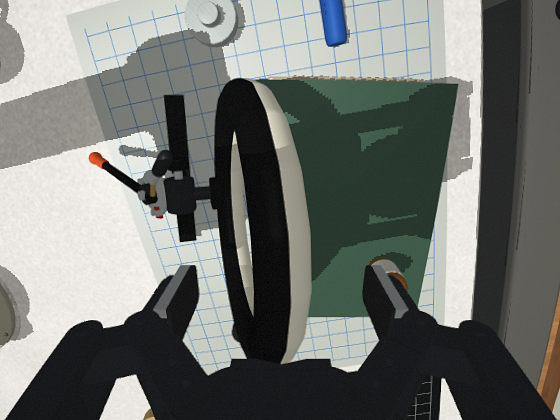

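View pics/h2.png

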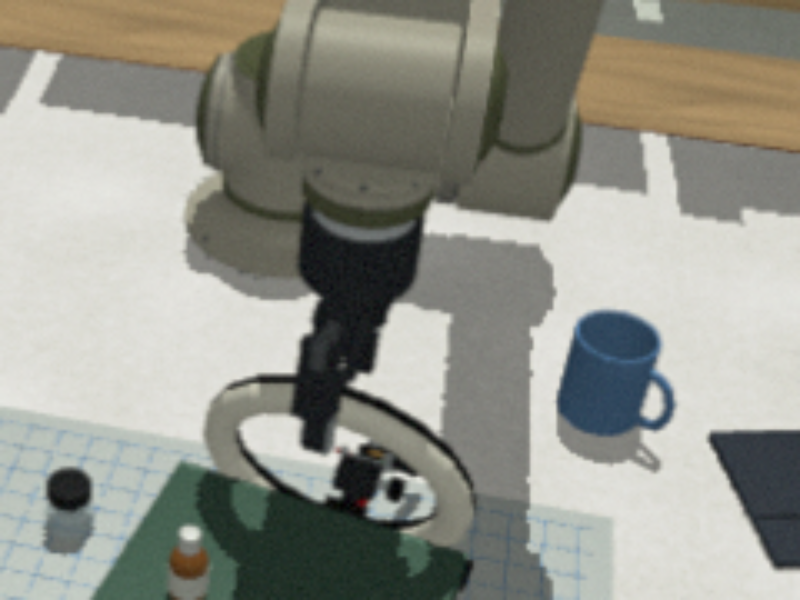

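>>> {"name": "move_arm", "arguments": {
  "moves": [
    [0,0,0,0],
    [0,0,0,0],
    [0,0,0,0],
    [0,0,0,0],
    [0,0,0,0],
    [0,0,0,0],
    [0,0,0,0],
    [0,0,0,0]
  ],
  "grip": 1,
  "grip_force": 25
}}

```text
time_s: 13.15
position: [0.6183, 0.1271, 0.2575]
tool_rot: [[0.177, 0.984, 0.001], [0.984, -0.177, -0.0], [0.0, 0.001, -1.0]]
ft_force: [1.8, 0.6, 2.0]
grip_width: 0.0262
```

```bash
python3 look.py i kick_foot kick_pivot; python3 -c "
import numpy as np
for a in np.arange(.3,-.01,-.03):
    f=.038*np.cos(a)+.302*np.sin(a); z=.302*np.cos(a)-.038*np.sin(a); print(round(a,2),round((f-.1255)*1000,1),round((z-.2773)*1000,1))"
```

```text
13.15 [0.6183 0.1271 0.2575] [0.1771 0.9842 0.0001] [1.7991 0.6339 1.9988] 0.026165617252173073
kick_foot [(0.88, [154.3, 94.5]), (0.67, [289.6, 282.0])]
kick_pivot [(0.83, [193.2, 147.1])]
0.3 0.0 -0.0
0.27 -8.3 3.6
0.24 -16.8 7.0
0.21 -25.4 10.1
0.18 -34.0 13.0
0.15 -42.8 15.6
0.12 -51.6 18.0
0.09 -60.5 20.1
0.06 -69.5 21.9
0.03 -78.5 23.4
0.0 -87.5 24.7
```

View pics/w_i.png

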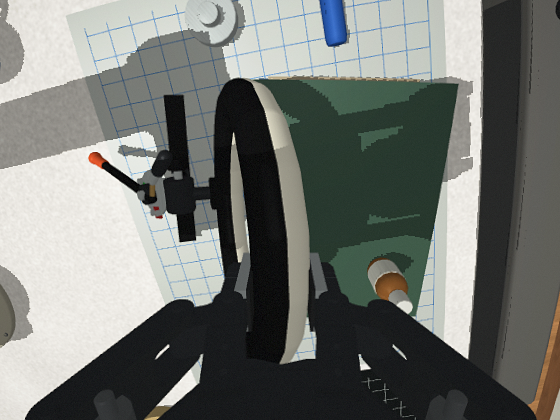

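>>> {"name": "move_arm", "arguments": {
  "moves": [
    [0,-3,-1,0],
    [0,-6,-2,0],
    [0,-9,-4,0],
    [0,-12,-5,0],
    [0,-15,-6,0],
    [0,-18,-7,0],
    [0,-21,-8.5,0],
    [0,-24,-9.5,0],
    [0,-27,-10.5,0],
    [0,-30,-11.5,0],
    [0,-34,-13,0],
    [0,-37,-14,0],
    [0,-40,-15,0],
    [0,-43,-15.5,0],
    [0,-43,-15.5,0]
  ]
}}

```text
time_s: 14.8
position: [0.5757, 0.135, 0.2737]
tool_rot: [[0.177, 0.984, 0.002], [0.984, -0.177, 0.0], [0.001, 0.002, -1.0]]
ft_force: [4.8, 0.2, 7.4]
grip_width: 0.0263
```

```bash
cat > chk.py <<'E'
import sys
from rig import env
from h import *
np.set_printoptions(precision=4,suppress=True)
tag=sys.argv[1]
s=env.observe(); print(s['time_s'],s['position'],s['ft_force'],s['wrist_torque'],s['grip_width'])
im=env.get_image('wrist'); cv2.imwrite(f'pics/w_{tag}.png',im[:,:,::-1])
wo={n:[(d['conf'],d['point']) for d in env.tip_of('wrist',n)][:1] for n in ['kick_foot','kick_pivot','light','bar_edge']}
a=env.get_image('scene'); b=env.get_image('top')
so={n:[(d['conf'],d['point']) for d in env.tip_of('top',n)][:1] for n in ['kick_foot','light','bar_edge']}
print(wo,so)
f=lambda i,r:cv2.resize(i[r[0]:r[1],r[2]:r[3],::-1],(400,300))
cv2.imwrite(f'pics/s_{tag}.png',np.vstack([np.hstack([f(a,(150,300,250,450)),f(b,(140,260,150,310))]),np.hstack([f(im,(0,420,0,560)),f(im,(40,290,60,393))])]))
E
python3 chk.py j
```

```text
14.8 [0.5757 0.135  0.2737] [4.7727 0.1679 7.404 ] [ 0.0101 -1.0203 -0.0414] 0.026316672589315797
{'kick_foot': [(0.82, [153.2, 132.7])], 'kick_pivot': [(0.92, [188.0, 179.6])], 'light': [(0.93, [166.6, 218.3])], 'bar_edge': [(0.77, [166.5, 222.8])]} {'kick_foot': [], 'light': [(0.6, [218.5, 224.0])], 'bar_edge': [(0.79, [216.1, 224.5])]}
```

View pics/s_j.png

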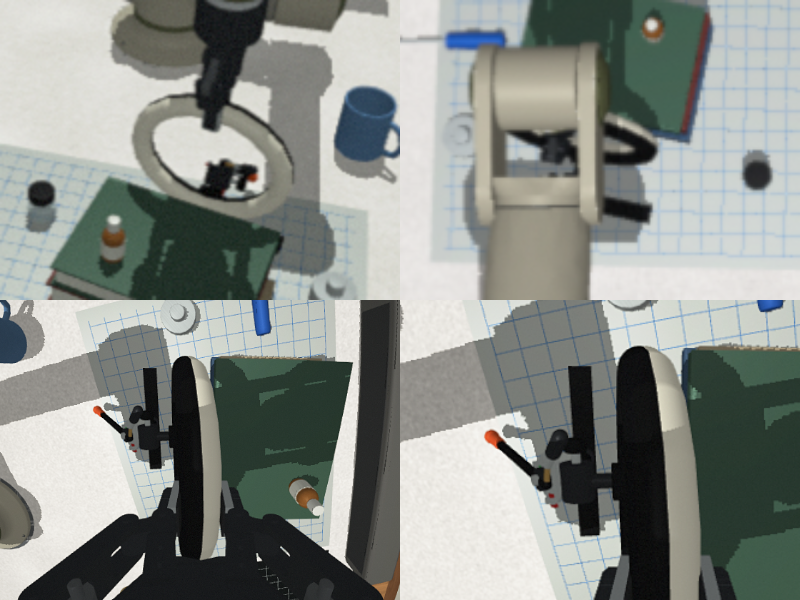

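>>> {"name": "move_arm", "arguments": {
  "moves": [
    [0,-3,-1.5,0],
    [0,-6,-2.5,0],
    [0,-9,-3.5,0],
    [0,-12,-4.5,0],
    [0,-15,-5,0],
    [0,-18,-6,0],
    [0,-21,-6.5,0],
    [0,-24,-7,0],
    [0,-27,-7.5,0],
    [0,-30,-8,0],
    [0,-33,-8.5,0],
    [0,-35,-9,0],
    [0,-35,-9,0]
  ]
}}

```text
time_s: 16.6
position: [0.5409, 0.1409, 0.2814]
tool_rot: [[0.177, 0.984, -0.001], [0.984, -0.177, -0.0], [-0.0, -0.001, -1.0]]
ft_force: [2.3, 1.2, 0.5]
grip_width: 0.0261
```

```bash
python3 chk.py k
```

```text
16.6 [0.5409 0.1409 0.2814] [2.3362 1.17   0.4622] [ 0.2317 -0.7486 -0.0438] 0.026068581432612117
{'kick_foot': [(0.65, [150.0, 166.6])], 'kick_pivot': [(0.84, [183.0, 204.2])], 'light': [(0.61, [166.4, 241.3])], 'bar_edge': [(0.23, [186.9, 204.1])]} {'kick_foot': [(0.39, [165.3, 236.2])], 'light': [(0.83, [221.6, 224.1])], 'bar_edge': [(0.59, [215.7, 225.0])]}
```

View pics/s_k.png

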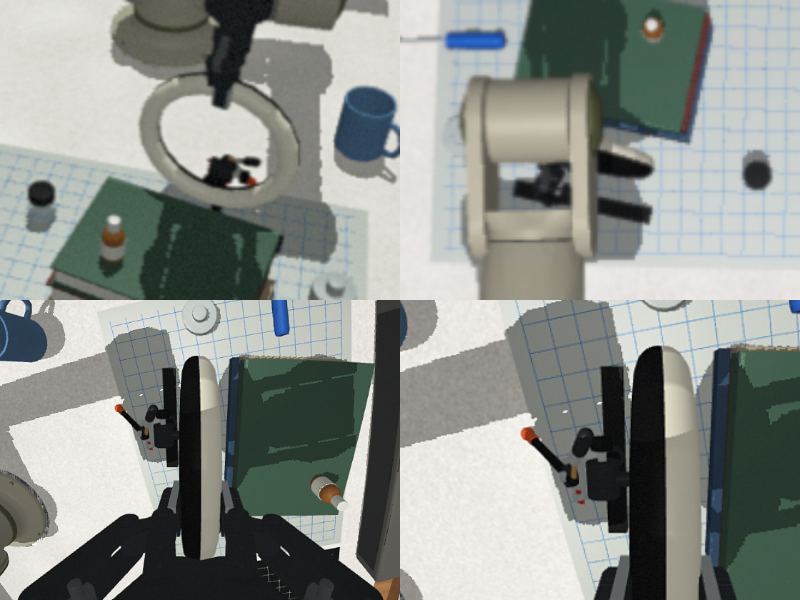

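```bash
cat > lean.py <<'E'
from rig import env
from h import *
np.set_printoptions(precision=4,suppress=True)
s=env.observe()
x0=np.load('fit1.npy'); x0[2]=-.18
PT['kick_foot']=foot(1.95)
pts={n:env.tip_of('wrist',n) for n in ['kick_foot','kick_pivot','light']}
env.get_image('wrist')
for n in pts: print(n,[(d['conf'],d['point']) for d in pts[n]][:1])
g=s['position']+np.array([0,0,.019])
def res(x):
    r=[]
    for n in pts:
        if pts[n]: r.append((proj(env,'wrist',W(x[:3],x[3],PT[n]),s)[0]-pts[n][0]['point'])/1.5)
    r.append((W(x[:3],x[3],PT['ring_top'])[0]-g)/.002)
    r.append((x[:3]-x0[:3])/[.01,.01,.05]); return np.concatenate(r)
r=least_squares(res,[*x0[:3],.05],loss='soft_l1'); print('fit',r.x,r.cost); print(r.fun)
print('foot z',W(r.x[:3],r.x[3],foot(1.95))[0])
print('geometric lean at edge x0', [ (a, (.038*np.cos(a)+.302*np.sin(a)), .302*np.cos(a)-.038*np.sin(a)) for a in (0,.03,.06)], 'fwd', (g[:2]-x0[:2])@[np.cos(-.18),np.sin(-.18)], g[2])
E
python3 lean.py
```

```text
kick_foot [(0.65, [150.0, 166.6])]
kick_pivot [(0.84, [183.0, 204.2])]
light [(0.61, [166.4, 241.3])]
fit [ 0.4964  0.1506 -0.1949  0.0291] 2.0528832091389764
[-0.2942  0.7533  0.9872 -1.6748 -0.1407 -0.0416  0.5122  0.342   0.1602
  0.5665 -0.112  -0.2975]
foot z [0.3895 0.1968 0.0113]
geometric lean at edge x0 [(0, np.float64(0.038), np.float64(0.302)), (0.03, np.float64(0.04704154234361521), np.float64(0.3007242811844994)), (0.06, np.float64(0.05604075047433002), np.float64(0.2991779308142128))] fwd 0.05165141224766258 0.3004465086667263
```

>>> {"name": "move_arm", "arguments": {
  "moves": [
    [0,-2,0,0],
    [0,-4,-0.5,0],
    [0,-6,-0.5,0],
    [0,-6,-0.5,0],
    [0,-6,-0.5,0]
  ]
}}

```text
time_s: 17.8
position: [0.5355, 0.142, 0.2826]
tool_rot: [[0.177, 0.984, 0.0], [0.984, -0.177, -0.0], [0.0, 0.0, -1.0]]
ft_force: [1.7, 1.1, -0.0]
grip_width: 0.0262
```

```bash
python3 chk.py l; python3 lean.py
```

```text
17.8 [0.5355 0.142  0.2826] [ 1.7088  1.1027 -0.0009] [ 0.1175 -0.5515 -0.0561] 0.02624952874905049
{'kick_foot': [(0.97, [150.0, 169.6])], 'kick_pivot': [(0.95, [183.2, 205.6])], 'light': [(0.57, [164.8, 243.5])], 'bar_edge': [(0.61, [167.4, 251.0])]} {'kick_foot': [(0.71, [220.0, 223.3])], 'light': [(0.69, [219.9, 223.8])], 'bar_edge': [(0.69, [216.4, 223.1])]}
kick_foot [(0.97, [150.0, 169.6])]
kick_pivot [(0.95, [183.2, 205.6])]
light [(0.57, [164.8, 243.5])]
fit [ 0.4945  0.1515 -0.1904  0.016 ] 1.528700569368237
[-0.3956  0.5748  0.4955 -1.1735  0.6867  0.0501  0.4733  0.7103 -0.0922
  0.3775 -0.0215 -0.2082]
foot z [0.3873 0.1972 0.0098]
geometric lean at edge x0 [(0, np.float64(0.038), np.float64(0.302)), (0.03, np.float64(0.04704154234361521), np.float64(0.3007242811844994)), (0.06, np.float64(0.05604075047433002), np.float64(0.2991779308142128))] fwd 0.04591247991486318 0.3015359594344602
```

View pics/s_l.png

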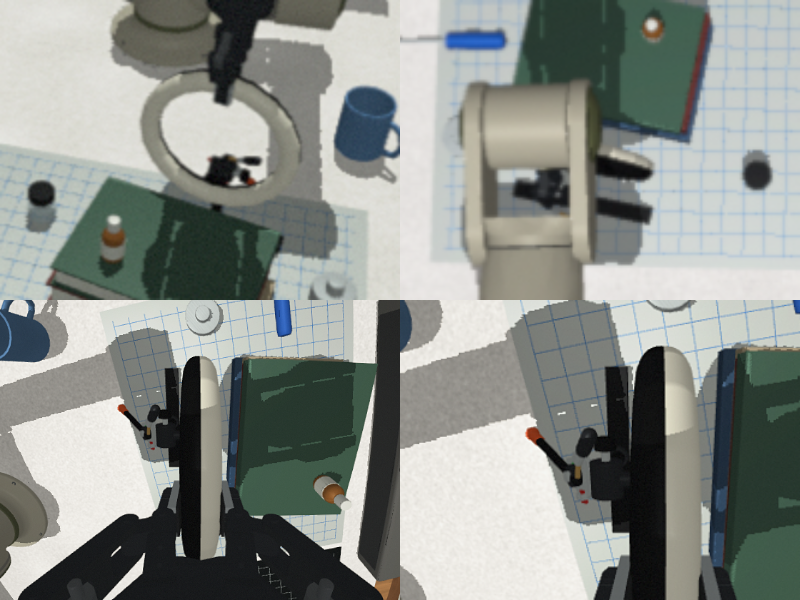

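>>> {"name": "move_arm", "arguments": {
  "moves": [
    [0,-1,0,0],
    [0,-2,0,0],
    [0,-3,0,0],
    [0,-4,0.5,0],
    [0,-4,0.5,0],
    [0,-4,0.5,0]
  ],
  "grip_force": 30
}}

```text
time_s: 19.1
position: [0.532, 0.1427, 0.2829]
tool_rot: [[0.177, 0.984, 0.003], [0.984, -0.177, -0.0], [0.001, 0.003, -1.0]]
ft_force: [3.8, 0.5, 8.7]
grip_width: 0.026
```

```bash
python3 chk.py m; python3 lean.py
```

```text
19.1 [0.532  0.1427 0.2829] [3.7887 0.4869 8.7282] [-0.0514 -0.9489 -0.0713] 0.025954871934603906
{'kick_foot': [(0.96, [149.9, 171.3])], 'kick_pivot': [(0.94, [187.3, 209.0])], 'light': [(0.73, [166.1, 248.9])], 'bar_edge': [(0.93, [165.7, 253.2])]} {'kick_foot': [(0.61, [284.3, 162.8])], 'light': [(0.97, [220.2, 220.7])], 'bar_edge': [(0.89, [218.1, 225.2])]}
kick_foot [(0.96, [149.9, 171.3])]
kick_pivot [(0.94, [187.3, 209.0])]
light [(0.73, [166.1, 248.9])]
fit [ 0.4972  0.1494 -0.1859 -0.0057] 3.6463950503100735
[ 0.5705  2.5998 -1.3071 -0.8688  0.6042 -0.7742  0.3837 -0.0022  0.1388
  0.6476 -0.2349 -0.1175]
foot z [0.3896 0.1946 0.0073]
geometric lean at edge x0 [(0, np.float64(0.038), np.float64(0.302)), (0.03, np.float64(0.04704154234361521), np.float64(0.3007242811844994)), (0.06, np.float64(0.05604075047433002), np.float64(0.2991779308142128))] fwd 0.04229873090581577 0.30193589664031195
```

View pics/s_m.png

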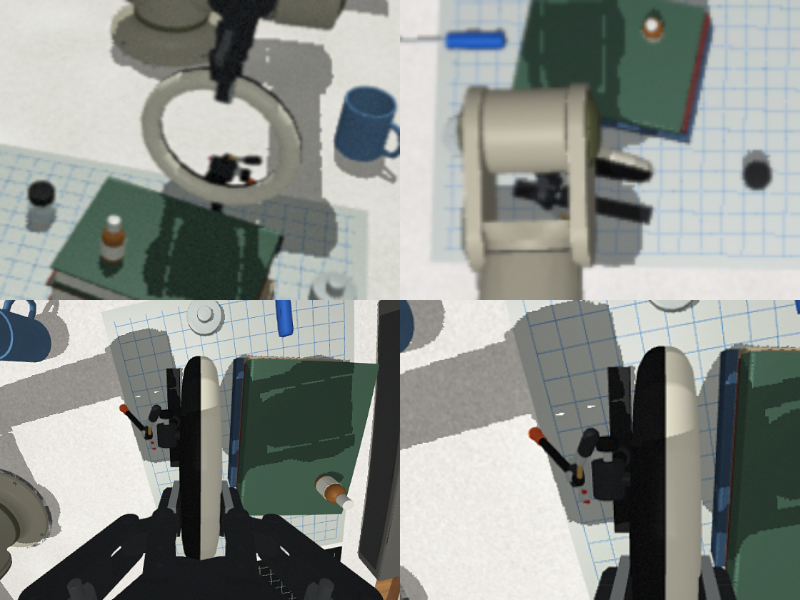

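>>> {"name": "move_arm", "arguments": {
  "moves": [
    [0,-0.5,-0.4,0],
    [0,-0.5,-0.4,0],
    [0,-0.5,-0.4,0],
    [0,-0.5,-0.4,0],
    [0,-0.5,-0.4,0]
  ],
  "grip_force": 30
}}

```text
time_s: 20.3
position: [0.5315, 0.1428, 0.283]
tool_rot: [[0.177, 0.984, 0.002], [0.984, -0.177, 0.0], [0.0, 0.002, -1.0]]
ft_force: [2.7, -0.1, 6.1]
grip_width: 0.0257
```

```bash
python3 chk.py n; python3 lean.py | grep -v geo
```

```text
20.3 [0.5315 0.1428 0.283 ] [ 2.6899 -0.1321  6.0901] [-0.0299 -0.9849 -0.0212] 0.025672768867380208
{'kick_foot': [(0.86, [150.2, 174.2])], 'kick_pivot': [(0.95, [183.7, 206.3])], 'light': [(0.63, [164.5, 247.3])], 'bar_edge': [(0.78, [164.9, 253.2])]} {'kick_foot': [], 'light': [(0.91, [222.5, 222.3])], 'bar_edge': [(0.7, [155.3, 250.0])]}
kick_foot [(0.86, [150.2, 174.2])]
kick_pivot [(0.95, [183.7, 206.3])]
light [(0.63, [164.5, 247.3])]
fit [ 0.4954  0.1511 -0.1872 -0.004 ] 0.9464380656280811
[-0.3644  0.0141  0.2402  0.1923  1.0138 -0.3064  0.0509  0.7393  0.0585
  0.4736 -0.0635 -0.1435]
foot z [0.388  0.1965 0.0075]
```

```bash
python3 -c "
from rig import env
print(env.close_job()); s=env.observe(); print(s['time_s'],s['position'],s['ft_force'],s['grip_width'])"
```

```text
the job is handed in; nothing more can be done
None
the job is handed in; nothing more can be done
```

The kickstand is down in its green notch, and the light is upright on its foot bar and kickstand. The gripper is still holding it at the top of the ring, and I handed the job in at about 20 s, with no verdict reported.

- **Kickstand:** I pushed it down and back near its foot with the closed fingers while the light leaned on the books. It snapped over by itself. In the wrist image the foot lay within about 4 px of where it should be at 1.95 rad.
- **Upright:** I gripped the ring top and pulled it back along the arc about the bar's front edge. The last fit gave a lean of about -0.004 rad and put the kickstand foot's centre about 7.5 mm above the desk. The bar edge fitted about 5 mm from where it started, which is within measuring error.
- **Hold:** The grip was set to 30 N and the fingers stood 25.7 mm apart on the 27 mm tube. The arm presses the light down on the desk with about 6 N.
- **Other things:** In the pictures the ring stood clear of the books, and nothing else appeared to have moved. I judged this by eye and did not measure it.
- **Disagreements:**
  - At mid-raise and just before the end I pressed down with about 7 to 9 N, more than planned, so I eased off 0.4 mm.
  - The top camera's finds of `kick_foot` and `bar_edge` were unreliable while the arm covered them, so I left them out of the later fits.

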